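# Set the vent cap of the marked floodlight

### The arm

A 7-joint arm with a two-finger parallel gripper is mounted at the origin on the work surface. World frame = base frame: x ahead of the robot, y to its left, z up, the work surface at z = 0. Lengths are in m, angles in rad, forces in N, time in s.
With the tool pointing down it reaches from about 0.4 to 0.875 m from the base axis. Payload 19.3 kg.
Tool frame: the origin (TCP) lies between the finger pads, 19 mm behind the fingertips; this is the grasp point; x points along the fingers, y is the direction in which the jaws open and shut, and the axes are right-handed (so a half turn about x gives the same grasp; the last joint's range is limited). The gripper opens to 85 mm and grips with 20 to 120 N. Pads are 22 mm wide; open, the fingers measure 114 mm over their backs; the gripper's body (76 mm by 85 mm) begins 54 mm behind the grasp point. The pads swing forward as they close: fully open they stand 13 mm farther back than shut.
Start: joints at [1.169, 0.521, -0.036, 1.599, 0.021, 1.021, -0.113], TCP at [0.204, -0.591, 0.25] pointing down, gripper open.
Joint ranges: [-2.91, 2.91], [-0.3, 2.13], [-1.5, 1.42], [0.17, 2.43], [-1.26, 4.41], [0.16, 1.93], [-2.52, 2.52]. Speed limits (rad/s): [1.89, 1.89, 2.39, 2.39, 3.01, 3.01, 3.01].

### API

Orientations are given as [roll, pitch, yaw] about the fixed x, y, z axes, in that order (R = Rz(yaw) Ry(pitch) Rx(roll)).
In Python, from workcell import telemetry, vision, workorder gives the robot as it stands. The module is installed in compiled form; this text tells all that it offers.
- The arm moves only by the tool play_rows, never from a script. Its argument "deltas" is a list of rows, each a list of 7 numbers: the shift along the world's x, y, z in mm, then the turn, a rotation vector about the world's x, y, z in degrees, then the finger opening in mm, from 0 to 85.4. In form: [[x, y, z, wx, wy, wz, jaw], ...]. A call has 1 to 8 rows; each row shifts and turns the commanded pose from where the row before left it; what a row does not reach is not made up. A row lasts 1/8 s, in which the tool goes at most 62.5 mm and 10.7 degrees, less where a joint would pass 70% of its speed; a pose out of reach is approached as far as the arm can. A call with a gripper value outside its range is refused whole. The fingers move at their own pace and stop on an object; "grip_force" is the grip in N (left out, the last holds). Time passes only in rows, so rows that do not move let the fingers close. It gives the time, the measured TCP pose, the force and the opening at its end, in the units of the state.
- telemetry.observe(): the state, without advancing time (a new reading comes with each control period).
- vision.grab_frame(name): name is "scene" or "side" or "wrist"; returns the picture (384x512x3 uint8, red, green, blue); there is no depth.
- vision.camera_info(name): a dict with "mtx" (3x3 intrinsics, pixels), "rvec" (rotation vector, rad) and "tvec" (3), from world to camera coordinates, as OpenCV has them. Camera axes: x right, y down, z forward; pixel columns grow to the right and rows downward; lengths in m; the calibration is good to about 2 mm. A picture is of the moment at which its call begins: read the wrist's pose just before it. camera_info takes no time and is no camera call; for the wrist camera it gives the pose at the moment of the call.
- workorder.job_done(): hands the job in, once; it reports no verdict.
The state is a dict: "clock": time; "qpos": joint angles; "qd": joint speeds; "joint_efforts": joint torques, N m; "position": TCP position; "tool_rot": TCP orientation; "force": force on the tool from outside, world axes, zero at the start; "moment": the same for the moment, N m; "grip_width": finger opening in m.
Only numpy, scipy, OpenCV 4.12 (cv2) and the standard library are available. Lean on these libraries where they do the work, as an engineer would, in place of code of your own. Each camera call takes 0.05 s, during which the arm holds its last target. There are 200 camera calls.

### The job

One of the two floodlights has the orange cone standing in front of it: screw that lamp's knurled vent cap down clockwise until it bottoms out, then back it off a quarter turn so the housing can breathe during the burn-in. Finish while still gripping the cap there, without letting go. Leave the other lamp's cap (the one with the grey cone) as it is, and do not disturb the cones or anything else on the bench.

Things in the scene. Friction and masses are not known exactly. Their poses are not given: they have to be found in the camera images.
- lamp_a: One of two alike black floodlights lying face up, fixed. Origin: on the table, under the axis of its vent cap. Driver box: flat top 62 mm high, x -55 to +55 mm, y -85 to +85 mm. LED plate with fins on its +x side: to x = 235 mm, y -95 to +95 mm, at most 70 mm high. A white tick on the box top lies on the -x side of the cap
- cap_a (a joint): Turn of this lamp's vent cap on its thread, rad: grows as it is screwed down, clockwise seen from above. 3.6 = bottomed on its hard stop (the red line on the cap then points at the white tick); starts in 0.4 to 1.5; 0 = topmost, a hard stop too. The cap sinks 1.59 mm per rad (10 mm per turn). The thread is stiff (0.06 N m) and stays where it is left
- cap_a_top (a point): Centre of the flat top of the cap: an upright aluminium cylinder with fine dark knurling, 46 mm diameter, 32 mm tall, with a red line from the centre to the rim on top. Its top is 100 mm above the table when bottomed, up to 106 mm when topmost. Under it a 60 mm wide, 6 mm thick steel flange lies on the box top. The point turns with the cap
- cap_a_rim (a point): A point on the knurled side of the same cap, 23 mm from its axis, 16 mm below its top; turns with it
- lamp_b: The other of two alike black floodlights lying face up, fixed. Origin: on the table, under the axis of its vent cap. Driver box: flat top 62 mm high, x -55 to +55 mm, y -85 to +85 mm. LED plate with fins on its +x side: to x = 235 mm, y -95 to +95 mm, at most 70 mm high. A white tick on the box top lies on the -x side of the cap
- cap_b (a joint): Turn of this lamp's vent cap on its thread, rad: grows as it is screwed down, clockwise seen from above. 3.6 = bottomed on its hard stop (the red line on the cap then points at the white tick); starts in 0.4 to 1.5; 0 = topmost, a hard stop too. The cap sinks 1.59 mm per rad (10 mm per turn). The thread is stiff (0.06 N m) and stays where it is left
- cap_b_top (a point): Centre of the flat top of the cap: an upright aluminium cylinder with fine dark knurling, 46 mm diameter, 32 mm tall, with a red line from the centre to the rim on top. Its top is 100 mm above the table when bottomed, up to 106 mm when topmost. Under it a 60 mm wide, 6 mm thick steel flange lies on the box top. The point turns with the cap
- cap_b_rim (a point): A point on the knurled side of the same cap, 23 mm from its axis, 16 mm below its top; turns with it
- cone_orange: Small loose orange marker cone, 66 mm high, 56 mm base, white band; stands 110 to 135 mm from the cap axis on the table in front (-x side) of the lamp to be set. Origin: centre of its underside
- cone_grey: Same cone in grey, in front of the lamp that is to be left alone. Origin: centre of its underside
- screwdriver: Screwdriver, 170 mm long, lying on the table midway between the two lamps. Bystander, loose; origin: centre of its underside
- tape: Yellow roll of tape lying flat, 90 mm diameter, 24 mm high. Bystander, loose; origin: centre of its underside
- meter: Yellow multimeter, 140 x 75 x 32 mm. Bystander, loose; origin: centre of its underside
- lens: Spare clear lens strip, 50 x 170 mm, 14 mm high. Bystander, loose; origin: centre of its underside
- tray: Blue open parts tray, 120 x 160 x 40 mm. Bystander, loose; origin: centre of its underside
- can: Spray can, 52 mm diameter, 120 mm high. Bystander, loose; origin: centre of its underside

How it is judged:
On the way:
1. the cap of the lamp marked by the orange cone is screwed down to its stop (((horizontal distance between cone_orange and cap_a_top below 0.18 m and value of joint cap_a above 3.48 rad) or (horizontal distance between cone_orange and cap_b_top below 0.18 m and value of joint cap_b above 3.48 rad))), for 0.2 s.
At the end, for the whole second after the job is handed in: The cap of the lamp with the orange cone, having been bottomed, stands a quarter turn (1.57 rad, within 0.3) back from its stop, at rest, the fingers still gripping it (over 3 N, the TCP within 22 mm of the cap axis); the other cap is not turned (rim moved under 8 mm) (((horizontal distance between cone_orange and cap_a_top below 0.18 m and value of joint cap_a between 1.7292 and 2.3292 rad and velocity of joint cap_a between -0.1 and 0.1 rad/s and contact force between the fingers and cap_a above 3 N and horizontal distance between the grasp point and cap_a_top below 0.022 m and distance of cap_b_rim from where it was at the start of the episode below 0.008 m) or (horizontal distance between cone_orange and cap_b_top below 0.18 m and value of joint cap_b between 1.7292 and 2.3292 rad and velocity of joint cap_b between -0.1 and 0.1 rad/s and contact force between the fingers and cap_b above 3 N and horizontal distance between the grasp point and cap_b_top below 0.022 m and distance of cap_a_rim from where it was at the start of the episode below 0.008 m))); the arm keeps its last pose, push and grip.
It fails at once if the other lamp's cap is turned (its rim moves over 8 mm) ((horizontal distance between cone_orange and cap_a_top below 0.18 m and not (distance of cap_b_rim from where it was at the start of the episode below 0.008 m)) or (horizontal distance between cone_orange and cap_b_top below 0.18 m and not (distance of cap_a_rim from where it was at the start of the episode below 0.008 m))).
It fails at once if a marker cone is moved by more than 20 mm or knocked over (distance of any of cone_orange, cone_grey from where it was at the start of the episode above 0.02 m or angle between any of cone_orange, cone_grey's own z axis and vertical above 0.5 rad).
It fails at once if another thing on the bench is moved by more than 30 mm (distance of any of screwdriver, tape, meter, lens, tray, can from where it was at the start of the episode above 0.03 m).
It also fails if it takes over 45 s, if anything falls off the work surface, if the arm or the gripper's body presses on something with over 40 N, if the wrist force passes 120 N, or if a joint passes its speed limit or range.

## Working session

There is one attempt and no reset: what is moved stays moved. The work goes in short steps, Python scripts to look and compute and a tool call to move; the robot and the scene stay as the last step left them, time stands still between calls to the robot, and variables do not carry over. Pictures are saved under pics/ and viewed, about 8 in all and at most 12, crops included, and the job is handed in when it is done.

Besides the shell and the picture viewer there is one more tool, called after "Call:" as name(argument=value, ...) on one line, values as JSON. play_rows: Moves the arm, as the interface text tells. Its arguments: {"type":"object","properties":{"deltas":{"type":"array","items":{"type":"array","items":{"type":"number"}}},"grip_force":{"type":"number"}},"required":["deltas"]}

```bash
mkdir -p pics
cat > h.py <<'E'
import numpy as np, cv2
from workcell import telemetry, vision, workorder
def ray(name,uv,z,ci=None):
    c=ci or vision.camera_info(name); R=cv2.Rodrigues(np.array(c["rvec"],float))[0]; t=np.array(c["tvec"],float).ravel()
    o=-R.T@t; d=R.T@np.linalg.inv(np.array(c["mtx"]))@np.array([uv[0],uv[1],1.])
    return o+d*(z-o[2])/d[2]
def proj(name,P,ci=None):
    c=ci or vision.camera_info(name)
    return cv2.projectPoints(np.array(P,float).reshape(-1,3),np.array(c["rvec"],float),np.array(c["tvec"],float),np.array(c["mtx"],float),None)[0].reshape(-1,2)
def save(name,f,crop=None,s=1):
    im=vision.grab_frame(name)
    if crop: im=im[crop[1]:crop[3],crop[0]:crop[2]]
    cv2.imwrite(f,cv2.resize(im,None,fx=s,fy=s,interpolation=cv2.INTER_CUBIC)[:,:,::-1])
E
python3 - <<'E'
from h import *
print(telemetry.observe())
for n in("scene","side"): save(n,f"pics/{n}.png",s=1.5)
E
```

```text
{'clock': 0.0, 'qpos': array([ 1.16880643,  0.52201553, -0.03631835,  1.60000042,  0.02121318,
        1.02110796, -0.11279596]), 'qd': array([-1.26390019e-04,  3.83124227e-04, -2.54296306e-04, -6.30134923e-04,
        1.35646274e-03,  9.78339029e-05,  1.22685095e-04]), 'joint_efforts': array([ 2.25530996e-03, -9.27103114e+01,  1.98106885e+00, -3.69924688e+01,
        1.80457189e-02,  8.30039091e-03,  1.58935836e-05]), 'position': array([ 0.20343951, -0.59062739,  0.2494276 ]), 'tool_rot': array([-1.4852643 ,  1.56965042,  1.98811123]), 'force': array([-1.37916259, -0.11865307, -0.05282581]), 'moment': array([-0.04091603,  0.03094942, -0.01071422]), 'grip_width': 0.08541552981063708}
```

View pics/scene.png

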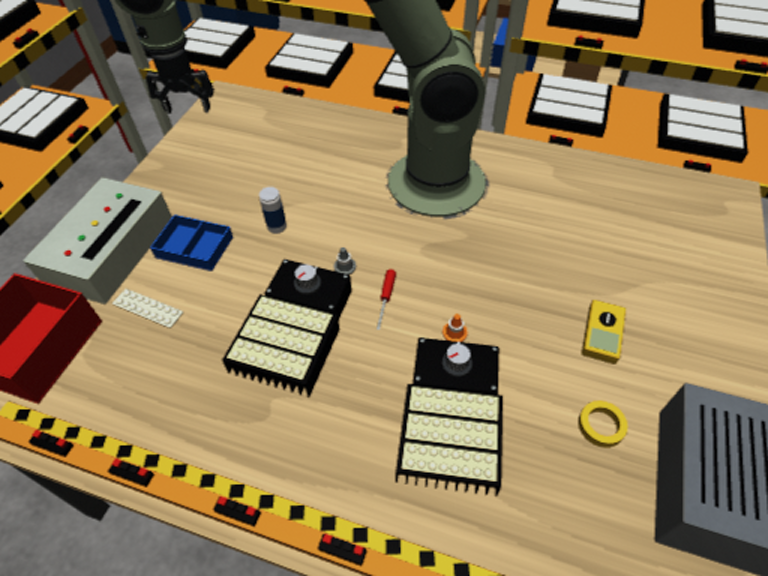

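View pics/side.png

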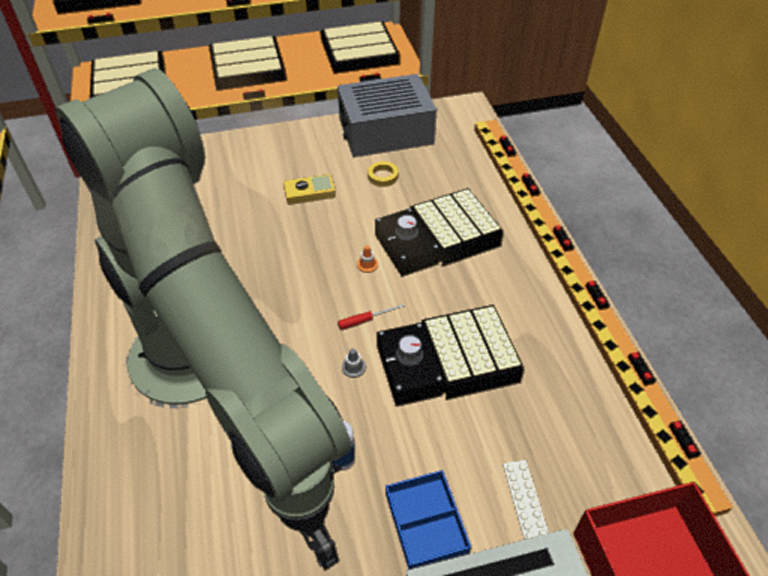

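The orange cone is by the lamp whose cap is at scene (459,354) and side (407,222), in the 1.5x pictures. The grey-cone cap is at scene (306,277) and side (410,346).

Run:
```python
from h import *
s=1.5
for n,c,z in (("scene",(459,354),.104),("side",(407,222),.104),("scene",(306,273),.104),("side",(410,343),.104),("scene",(455,340),0),("side",(367,269),0)):
    print(n,c,ray(n,(c[0]/s,c[1]/s),z).round(3))
# box corners top of target lamp z=.062
for c in ((418,340),(498,347),(497,395),(414,390)): print(ray("scene",(c[0]/s,c[1]/s),.062).round(3))
c=vision.camera_info("wrist");R=cv2.Rodrigues(np.array(c["rvec"],float))[0]
print(-R.T@np.array(c["tvec"]).ravel(),R.round(2))
```

```text
scene (459, 354) [0.587 0.202 0.104]
side (407, 222) [0.584 0.193 0.104]
scene (306, 273) [ 0.49  -0.169  0.104]
side (410, 343) [ 0.489 -0.174  0.104]
scene (455, 340) [0.492 0.179 0.   ]
side (367, 269) [0.469 0.154 0.   ]
[0.555 0.11  0.062]
[0.52  0.272 0.062]
[0.629 0.292 0.062]
[0.669 0.135 0.062]
[ 0.27278178 -0.5666005   0.37246672] [[ 0.33 -0.95 -0.  ]
 [-0.9  -0.31  0.29]
 [-0.28 -0.09 -0.96]]
```

Call:
play_rows(deltas=[[33, 23, 0, 0, 0, 8, 85], [33, 23, 0, 0, 0, 8, 85], [33, 23, 0, 0, 0, 8, 85], [33, 23, 0, 0, 0, 8, 85], [33, 23, 0, 0, 0, 8, 85], [33, 23, 0, 0, 0, 8, 85], [33, 23, 0, 0, 0, 8, 85], [33, 23, 0, 0, 0, 8, 85]], grip_force=60)

```text
clock: 1.1
position: [0.4684, -0.406, 0.2498]
tool_rot: [-1.992, 1.57, 2.603]
force: [-0.6, -0.2, -0.1]
grip_width: 0.085
```

Call:
play_rows(deltas=[[18, 36, 0, 0, 0, 8, 85], [18, 36, 0, 0, 0, 8, 85], [18, 36, 0, 0, 0, 8, 85], [18, 36, 0, 0, 0, 8, 85], [18, 36, 0, 0, 0, 8, 85], [18, 36, 0, 0, 0, 8, 85], [18, 36, 0, 0, 0, 8, 85], [18, 36, 0, 0, 0, 8, 85]])

```text
clock: 2.1
position: [0.6119, -0.1178, 0.2497]
tool_rot: [-2.532, 1.57, -3.103]
force: [0.7, 0.5, 0.7]
grip_width: 0.0851
```

Call:
play_rows(deltas=[[-3, 39, 0, 0, 0, 8, 85], [-3, 39, 0, 0, 0, 8, 85], [-3, 39, 0, 0, 0, 8, 85], [-3, 39, 0, 0, 0, 8, 85], [-3, 39, 0, 0, 0, 8, 85], [-3, 39, 0, 0, 0, 8, 85], [-3, 39, 0, 0, 0, 8, 85], [-3, 39, 0, 0, 0, 8, 85]])

```text
clock: 3.1
position: [0.5873, 0.1941, 0.2497]
tool_rot: [3.128, 1.57, -2.609]
force: [0.0, 0.4, 0.3]
grip_width: 0.0854
```

Run:
```python
from h import *
import pickle
o=telemetry.observe();print(o)
c=vision.camera_info("wrist");pickle.dump(c,open("c1.pkl","wb"))
save("wrist","pics/w1.png",s=1.5)
print(proj("wrist",[[.586,.197,.104],[.586,.197,0.062]],c)*1.5)
```

```text
{'clock': 3.1, 'qpos': array([ 0.17549368,  0.66494882, -0.93162646,  1.58550673,  0.56467734,
        1.18184837,  1.24189033]), 'qd': array([-0.43637885,  0.1950737 , -0.21963807, -0.19078292,  0.21096228,
        0.17650169,  0.51039516]), 'joint_efforts': array([  5.28599694, -95.70746183, -18.43555033, -31.94385409,
        -0.78435525,  -0.54563804,  -1.74690999]), 'position': array([0.58731634, 0.19412354, 0.24972029]), 'tool_rot': array([ 3.12839225,  1.57034794, -2.60923421]), 'force': array([0.03705054, 0.35817575, 0.31080702]), 'moment': array([ 0.00660234, -0.03208764,  0.01552491]), 'grip_width': 0.0854166870502763}
[[384.84239373 277.9246541 ]
 [384.27085644 260.9768156 ]]
```

View pics/w1.png

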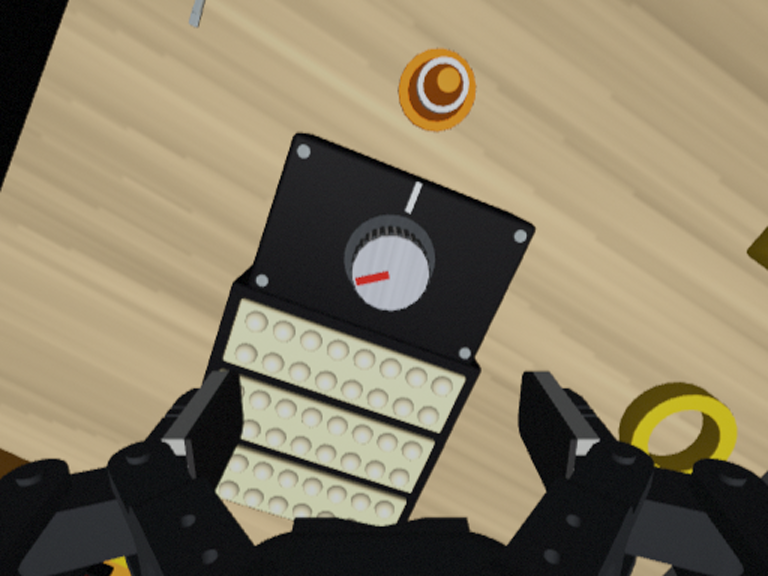

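Wrist view: the cap top is centred at (391,272), the red line ends at (357,281), and the tick runs from (420,184) to (408,213). Next I'll compute the cap centre and its remaining turn.

Run:
```python
from h import *
import pickle
c=pickle.load(open("c1.pkl","rb")); f=lambda u,v,z: ray("wrist",(u/1.5,v/1.5),z,c)
C=f(391,272,.1035);L=f(357,281,.1035);T=f(420,184,.062);T2=f(408,213,.062);print(C,L,T,T2,f(390,250,.068), np.linalg.norm(L-C))
a=lambda p:np.degrees(np.arctan2(*(p-C)[1::-1]))
print(a(L),a(T),a(T2),(a(L)-a(T))%360); print(f(438,90,.02))
o=telemetry.observe();print(o["position"],o["qpos"][6])
```

```text
[0.58117591 0.19828036 0.1035    ] [0.59622303 0.18405114 0.1035    ] [0.53095668 0.19018016 0.062     ] [0.55059351 0.19348703 0.062     ] [0.57655065 0.19556048 0.068     ] 0.020709575285166898
-43.39971759303442 -170.83729491447178 -171.09222066324207 127.43757732143737
[0.47229531 0.17126404 0.02      ]
[0.58578244 0.1997598  0.25001977] 1.2453869632954275
```

Call:
play_rows(deltas=[[-2, -1, -25, 0, 0, 0, 85], [-2, -1, -25, 0, 0, 0, 85], [0, 0, -25, 0, 0, 0, 85], [0, 0, -20, 0, 0, 0, 85], [0, 0, 0, 0, 0, 0, 85], [0, 0, 0, 0, 0, 0, 85]])

```text
clock: 3.9
position: [0.5839, 0.1914, 0.1557]
tool_rot: [0.042, 1.57, 0.583]
force: [-0.5, 0.3, 0.5]
grip_width: 0.085
```

Run:
```python
from h import *
import pickle
o=telemetry.observe();print(o["position"],o["tool_rot"],o["qpos"])
c=vision.camera_info("wrist");pickle.dump(c,open("c2.pkl","wb"))
save("wrist","pics/w2.png",s=1.5)
print(proj("wrist",[[.582,.198,.1035]],c)*1.5)
```

```text
[0.58385989 0.19137037 0.15574312] [0.04156883 1.57000315 0.58266625] [ 0.144137    0.75943866 -0.86706856  1.68106052  0.66363855  1.02014483
  1.16103258]
[[395.72132151 344.6397007 ]]
```

View pics/w2.png

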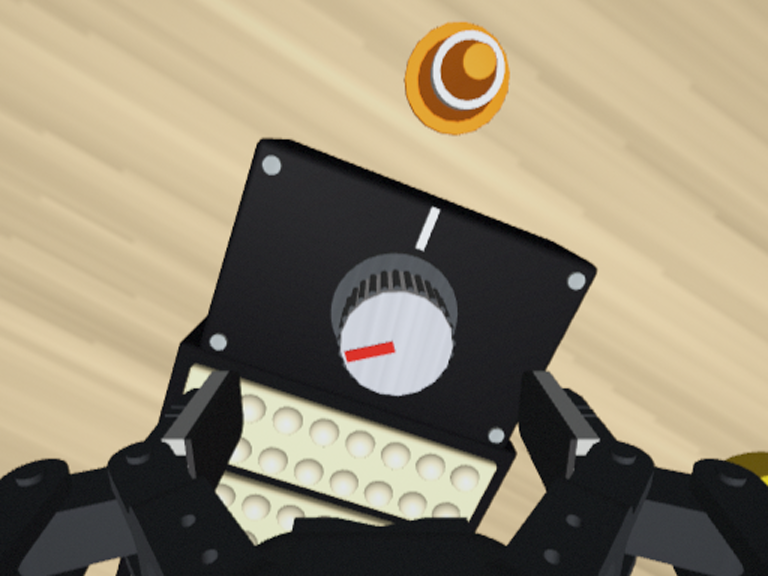

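The cap is at (396,343) against a predicted (396,345), so the centre is about (0.5815, 0.198). Next I'll align, descend and grip.

Call:
play_rows(deltas=[[-2.3, 6.6, 0, 0, 0, 0, 85], [0, 0, -20, 0, 0, 0, 85], [0, 0, -20, 0, 0, 0, 85], [0, 0, -10, 0, 0, 0, 85], [0, 0, -10, 0, 0, 0, 85], [0, 0, 0, 0, 0, 0, 85]])

```text
clock: 4.7
position: [0.581, 0.1976, 0.0943]
tool_rot: [2.841, 1.57, -2.901]
force: [-0.2, 0.5, 0.4]
grip_width: 0.085
```

Call:
play_rows(deltas=[[0, 0, 0, 0, 0, 0, 30], [0, 0, 0, 0, 0, 0, 30], [0, 0, 0, 0, 0, 0, 30], [0, 0, 0, 0, 0, 0, 30], [0, 0, 0, 0, 0, 0, 30], [0, 0, 0, 0, 0, 0, 30]])

```text
clock: 5.45
position: [0.5817, 0.1975, 0.0958]
tool_rot: [-0.882, 1.57, -0.341]
force: [-1.3, -3.4, 7.8]
grip_width: 0.0444
```

```bash
cat > st.py <<'E'
from h import *
o=telemetry.observe()
for k in("clock","position","tool_rot","qpos","force","moment","grip_width"):print(k,np.round(o[k],4))
c=vision.camera_info("wrist");R=cv2.Rodrigues(np.array(c["rvec"],float))[0]
print("cam yaw deg",np.degrees(np.arctan2(R[0,1],R[0,0])))
E
python3 st.py
```

```text
clock 5.45
position [0.5817 0.1975 0.0958]
tool_rot [-0.8824  1.5696 -0.3415]
qpos [ 0.1015  0.8319 -0.8139  1.7144  0.737   0.9285  1.0964]
force [-1.254  -3.4107  7.8226]
moment [-0.5666  0.1884  0.0304]
grip_width 0.0444
cam yaw deg 120.98365069093046
```

Call:
play_rows(deltas=[[0, 0, -0.2, 0, 0, -8, 30], [0, 0, -0.2, 0, 0, -8, 30], [0, 0, -0.2, 0, 0, -8, 30], [0, 0, -0.2, 0, 0, -8, 30], [0, 0, -0.2, 0, 0, -8, 30], [0, 0, -0.2, 0, 0, -8, 30], [0, 0, -0.2, 0, 0, -8, 30], [0, 0, 0, 0, 0, 0, 30]])

```text
clock: 6.45
position: [0.5815, 0.1994, 0.0944]
tool_rot: [1.362, 1.568, 0.924]
force: [0.7, 5.9, 1.5]
grip_width: 0.0443
```

Run:
```python
exec(open("st.py").read())
save("wrist","pics/w3.png",s=1.5)
```

```text
clock 6.45
position [0.5815 0.1994 0.0944]
tool_rot [1.3616 1.5681 0.9242]
qpos [-0.0318  0.7649 -0.5939  1.7219  0.5535  0.8258  0.2526]
force [0.6606 5.9135 1.4843]
moment [ 1.3157 -0.1569 -0.0653]
grip_width 0.0443
cam yaw deg 64.93263191294349
```

View pics/w3.png

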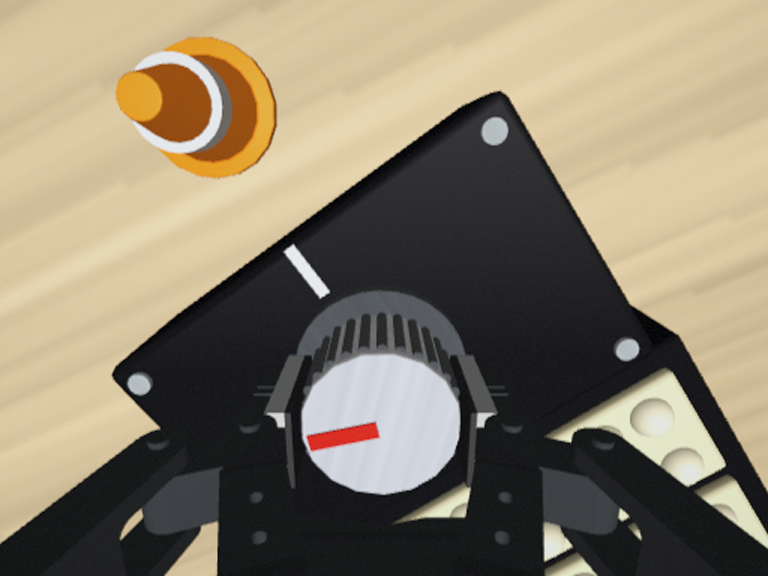

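The cap turned with the gripper: the red line is unchanged in the tool frame, ending at (308,443). About 71° remain.

Call:
play_rows(deltas=[[0, -1, -0.2, 0, 0, -8, 30], [0, 0, -0.2, 0, 0, -8, 30], [0, 0, -0.2, 0, 0, -8, 30], [0, 0, -0.2, 0, 0, -8, 30], [0, 0, -0.2, 0, 0, -8, 30], [0, 0, -0.2, 0, 0, -8, 30], [0, 0, -0.2, 0, 0, -8, 30], [0, 0, -0.2, 0, 0, -6, 30]])

```text
clock: 7.5
position: [0.5832, 0.2003, 0.093]
tool_rot: [2.352, 1.563, 0.831]
force: [14.7, 17.1, -12.1]
grip_width: 0.0445
```

Call:
play_rows(deltas=[[0, 0, -0.2, 0, 0, -4, 30], [0, 0, 0, 0, 0, -3, 30], [0, 0, 0, 0, 0, 0, 30]])

```text
clock: 7.88
position: [0.5834, 0.2003, 0.0928]
tool_rot: [2.402, 1.563, 0.763]
force: [14.5, 15.5, -10.3]
grip_width: 0.044
```

```bash
python3 st.py
```

```text
clock 7.875
position [0.5834 0.2003 0.0928]
tool_rot [2.4015 1.5628 0.7631]
qpos [-0.2258  0.7145 -0.2954  1.7322  0.2864  0.7296 -0.734 ]
force [ 14.536   15.5443 -10.3275]
moment [ 3.4238 -3.2724  0.8018]
grip_width 0.044
cam yaw deg -3.875007583733615
```

Call:
play_rows(deltas=[[1.5, 2, 0.5, 0, 0, 0, 30], [0, 0, 0, 0, 0, -4, 30], [0, 0, 0, 0, 0, 0, 30], [0, 0, 0, 0, 0, 0, 30]])

```text
clock: 8.38
position: [0.5836, 0.1996, 0.0927]
tool_rot: [2.162, 1.568, 0.454]
force: [7.4, 3.4, -4.3]
grip_width: 0.0444
```

Run:
```python
exec(open("st.py").read())
save("wrist","pics/w4.png",s=1.5)
```

```text
clock 8.375
position [0.5836 0.1996 0.0927]
tool_rot [2.1616 1.5681 0.4539]
qpos [-0.2391  0.7143 -0.2761  1.729   0.2702  0.7329 -0.7894]
force [ 7.3717  3.3736 -4.2595]
moment [ 0.4557 -1.5351  1.7311]
grip_width 0.0444
cam yaw deg -7.844322279470743
```

View pics/w4.png

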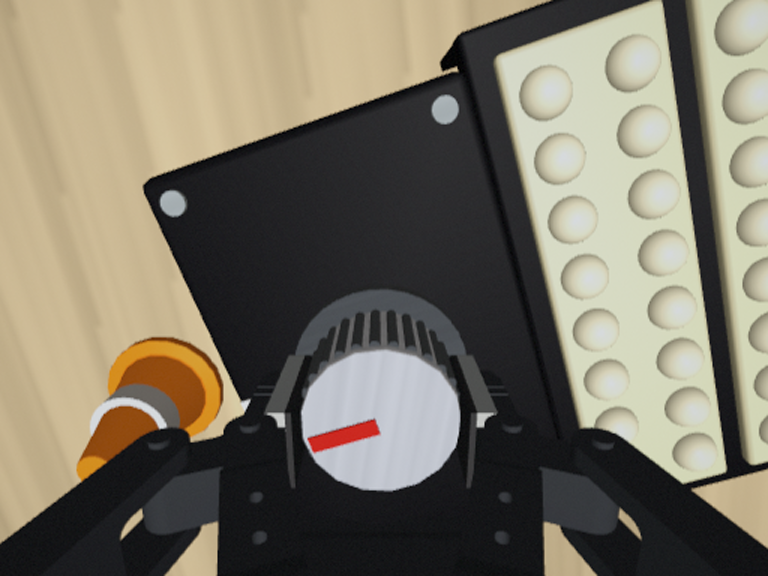

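Run:
```python
from h import *
import pickle
f=lambda u,v,z=.1: ray("wrist",(u/1.5,v/1.5),z)
C=f(381,421);L0=f(379,427);L=f(309,445);a=lambda p,C:np.degrees(np.arctan2(*(p-C)[1::-1]))
print(C,a(L,C),a(L,L0))
c=pickle.load(open("c2.pkl","rb"));g=lambda u,v,z:ray("wrist",(u/1.5,v/1.5),z,c)
print("tick",a(g(436,208,.062),g(420,249,.062)),"line before",a(g(345,357,.1035),g(395,347,.1035)),g(396,343,.1035))
```

```text
[0.58293789 0.19994462 0.1       ] -167.08035082108833 -171.50257988397576
tick -168.7012972240684 line before -46.70588457107675 [0.58133814 0.19772403 0.1035    ]
```

The red line lies along the tick (about -170° for both) and the moment has risen to 1.7 N m, so the cap is bottomed. Next is the 90° back-off.

Call:
play_rows(deltas=[[0, 0, 0.2, 0, 0, 8, 30], [0, 0, 0.2, 0, 0, 8, 30], [0, 0, 0.2, 0, 0, 8, 30], [0, 0, 0.2, 0, 0, 8, 30], [0, 0, 0.2, 0, 0, 8, 30], [0, 0, 0.2, 0, 0, 8, 30], [0, 0, 0.2, 0, 0, 8, 30], [0, 0, 0.2, 0, 0, 8, 30]])

```text
clock: 9.43
position: [0.5827, 0.1992, 0.0943]
tool_rot: [1.771, 1.57, 1.182]
force: [-2.7, 1.2, 1.8]
grip_width: 0.0443
```

Call:
play_rows(deltas=[[0, 0, 0.2, 0, 0, 8, 30], [0, 0, 0.2, 0, 0, 8, 30], [0, 0, 0.2, 0, 0, 8, 30], [0, 0, 0.2, 0, 0, 2, 30], [0, 0, 0, 0, 0, 0, 30], [0, 0, 0, 0, 0, 0, 30], [0, 0, 0, 0, 0, 0, 30]])

```text
clock: 10.3
position: [0.5825, 0.1988, 0.0949]
tool_rot: [-2.1, 1.571, -2.242]
force: [-4.7, -1.3, 7.2]
grip_width: 0.0447
```

Run:
```python
exec(open("st.py").read())
save("wrist","pics/w5.png",s=1.5)
```

```text
clock 10.3
position [0.5825 0.1988 0.0949]
tool_rot [-2.1004  1.5705 -2.2425]
qpos [ 0.0135  0.7861 -0.6673  1.715   0.6153  0.8615  0.5026]
force [-4.7065 -1.3495  7.1863]
moment [-0.1835  0.8868  0.0207]
grip_width 0.0447
cam yaw deg 81.85333020103936
```

View pics/w5.png

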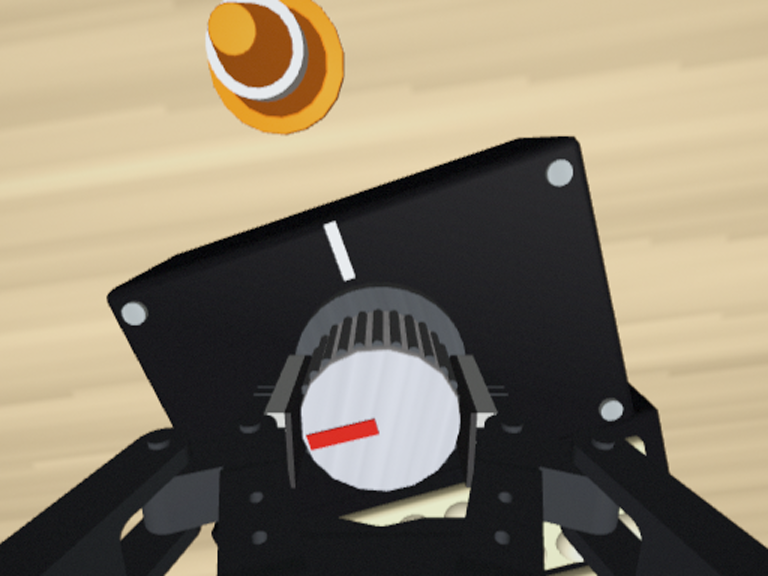

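The red line, from (378,426) to (308,442), is nearly unchanged in the tool frame after an 89.7° tool turn. The back-off is therefore about 90°. The grip is holding and everything is at rest, so I'm handing in.

```bash
python3 -c "
from h import *
print(workorder.job_done())"
```

```text
the job is handed in; nothing more can be done
None
```

I screwed the cap of the orange-cone lamp down to its stop, backed it off a quarter turn, and handed the job in with the gripper still holding it. The hand-in gives no verdict, so the result rests on my own checks.

- **Bottomed:** the turning moment rose to 1.7 N m, far above the thread's 0.06 N m. The red line lined up with the white tick to within about 4°.
- **Back-off:** the tool turned back 89.7°, and the cap slipped only about 1–2° in the fingers by the last picture. That is well inside the ±17° tolerance.
- **Grip:** the command was 60 N with the fingers 44.7 mm apart. The TCP was within about 2 mm of the cap axis, and the moment about it was near zero (0.02 N m). I did not measure the finger contact force directly.
- **Rest of the bench:** the last wrist picture shows the orange cone still standing. The arm stayed at 250 mm height until it was over the cap. I took no final picture of the other lamp, the grey cone or the other things on the bench.

The scene and side estimates of the cap position disagreed by about 9 mm, so I used the wrist camera. While bottoming, side forces of about 15 N showed I was 2–3 mm off centre; I corrected for that before the final turn.

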